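# Pour hazelnuts from a carton with a fold-out spout

## Task

Slide the steel pan under the yellow carton until it stops at the back of the tilting stand, then pull the carton's white spout fully out by its red tab. Push the carton over from behind until all five hazelnuts have rolled into the pan, then let it swing back upright and push the spout fully shut again, leaving the pan where it is and the other things on the worktop undisturbed.

Things in the scene. Friction and masses are not known exactly. Their poses are not given: they have to be found in the camera images.
- stand: Fixed tilting stand of aluminium and dark steel, 138 mm wide. Origin on the worktop below the tilt axis; -x is the pouring side, +x the back, y the width, z up. Its two uprights (x -13 to 13 mm, y 58 to 68 mm either side, 183 mm tall) carry the tilt axis, which runs along y at z = 165 mm.
- stand_stop (a point): Middle of the stand's back cross bar (20 mm high), on its pan side: the pan's +x end stops here, at x = 66 mm in the stand's frame. Foot bars 12 mm high run from x = -35 to 90 mm either side, 57 mm from the middle (inner faces); the pan goes between them.
- carton (a joint): Tilt (rad) of the yellow carton in its cradle about the stand's tilt axis: 0 upright, up to 2.05 tipped, top going over towards the stand's -x until the spout side faces down. A spring brings it back to 0 when let go; pushing takes about 3 N at the top of the back to start, 9 N at 2 rad. With the spout out the nuts inside run out at about 1.9 rad.
- carton_back (a point): Point on the carton's back face, mid-width, 60 mm above and 30 mm behind the tilt axis (x 30, y 0, z 225 mm in the stand's frame when upright); its axes are the stand's turned by the tilt. The carton is 60 mm deep (x +-30 mm of the tilt axis), 84 wide, 160 high (80 above and below the axis: top at z 245 mm); a 3 mm steel strap runs round its back at axis height.
- spout (a joint): Angle (rad) of the white fold-out spout that closes the upper part of the carton's pouring side: 0 shut (flush), 0.85 fully out; its top edge swings out to the stand's -x and down. Stays where it is left (friction, under 1 N at the tab). It may start slightly ajar.
- spout_hinge (a point): Middle of the spout's hinge line, which runs along y at its lower edge: x = -28, z = 178 mm in the stand's frame when the carton is upright. The spout is a plate 62 mm high above it, 72 mm wide, 4 mm thick.
- spout_tab (a point): Middle of the red T-shaped pull tab's stem, 55 mm above the spout's hinge and 18 mm in front of it when shut; its axes turn with carton and spout. The stem is 8 mm thick (y) and 14 high, and leads 30 mm out from the spout's face to a crossbar 40 wide (y), 18 high, 6 thick: fingertips put down either side of the stem fit the 30 mm gap and hook behind the crossbar.
- pan: Loose open steel pan, 160 mm long (x) by 100 mm wide (y) by 45 mm high, walls and floor 4 mm, 0.3 kg; origin at the centre of its underside. Its -x end carries the black handle. It starts in front of the stand's pouring side, handle away from the stand. Home against the back bar its origin is at x = -14 mm, y = 0 in the stand's frame, with its x axis along the stand's x.
- pan_handle (a point): Middle of the pan's black handle: a bar 12 mm thick (y), 30 mm long (x), 16 mm high, 94 mm from the pan's origin along its -x, 30 mm above the worktop; ends in a round knob of 18 mm.
- nut0_c (a point): Centre of a brown hazelnut, 19 mm across, 12 g; starts on the bottom inside the carton.
- nut1_c (a point): Another such hazelnut, its centre.
- nut2_c (a point): Another such hazelnut, its centre.
- nut3_c (a point): Another such hazelnut, its centre.
- nut4_c (a point): Another such hazelnut, its centre.
- tub: Bystander: square lidded clear food tub with green contents, 105x118x60 mm, origin under it. Leave alone.
- roundtub: Bystander: round lidded tub with green contents, 98 mm across, 61 mm high, origin under it. Leave alone.
- roll: Bystander: roll of white labels lying flat, 78 mm across, 34 mm high, near the robot's edge of the worktop; origin under it. Leave alone.
- stamp: Bystander: upright wooden stamp, 24 mm across, 64 mm high, near the robot's edge of the worktop; origin under it. Leave alone.

How it is judged:
On the way, in this order (a step that is already met when the one before it is completed fails the run):
1. the pan stands home under the carton, against the stand's back bar (x of pan in the frame of stand above -0.026 m and y of pan in the frame of stand between -0.012 and 0.012 m and z of pan in the frame of stand below 0.005 m and angle between pan's own z axis and vertical below 0.05 rad), for 0.2 s.
2. the spout is pulled out while the carton still stands upright (value of joint spout above 0.62 rad and value of joint carton below 0.25 rad), for 0.2 s.
3. the carton is tipped over and all five hazelnuts are in the pan (value of joint carton above 1.2 rad and x of nut0_c in the frame of pan between -0.077 and 0.077 m and y of nut0_c in the frame of pan between -0.047 and 0.047 m and z of nut0_c in the frame of pan between 0 and 0.042 m and x of nut1_c in the frame of pan between -0.077 and 0.077 m and y of nut1_c in the frame of pan between -0.047 and 0.047 m and z of nut1_c in the frame of pan between 0 and 0.042 m and x of nut2_c in the frame of pan between -0.077 and 0.077 m and y of nut2_c in the frame of pan between -0.047 and 0.047 m and z of nut2_c in the frame of pan between 0 and 0.042 m and x of nut3_c in the frame of pan between -0.077 and 0.077 m and y of nut3_c in the frame of pan between -0.047 and 0.047 m and z of nut3_c in the frame of pan between 0 and 0.042 m and x of nut4_c in the frame of pan between -0.077 and 0.077 m and y of nut4_c in the frame of pan between -0.047 and 0.047 m and z of nut4_c in the frame of pan between 0 and 0.042 m), for 0.1 s.
4. the carton stands upright again (value of joint carton below 0.1 rad and value of joint spout above 0.3 rad), for 0.1 s.
At the end, for the whole second after the job is handed in: All five hazelnuts lie in the pan; the pan stands flat on the worktop, at rest, within 12 mm of the stand's back bar and of its middle line; the carton is upright (tilt under 0.08 rad) and the spout shut (under 0.12 rad) (all of step 1 and x of nut0_c in the frame of pan between -0.077 and 0.077 m and y of nut0_c in the frame of pan between -0.047 and 0.047 m and z of nut0_c in the frame of pan between 0 and 0.042 m and x of nut1_c in the frame of pan between -0.077 and 0.077 m and y of nut1_c in the frame of pan between -0.047 and 0.047 m and z of nut1_c in the frame of pan between 0 and 0.042 m and x of nut2_c in the frame of pan between -0.077 and 0.077 m and y of nut2_c in the frame of pan between -0.047 and 0.047 m and z of nut2_c in the frame of pan between 0 and 0.042 m and x of nut3_c in the frame of pan between -0.077 and 0.077 m and y of nut3_c in the frame of pan between -0.047 and 0.047 m and z of nut3_c in the frame of pan between 0 and 0.042 m and x of nut4_c in the frame of pan between -0.077 and 0.077 m and y of nut4_c in the frame of pan between -0.047 and 0.047 m and z of nut4_c in the frame of pan between 0 and 0.042 m and value of joint carton below 0.08 rad and value of joint spout below 0.12 rad and linear speed of pan below 0.02 m/s); the robot touches nothing.
It fails at once if the carton is tipped before the spout is out (value of joint carton above 0.5 rad and value of joint spout below 0.35 rad).
It fails at once if the square tub is moved by more than 20 mm or tipped (distance of tub from where it was at the start of the episode above 0.02 m or angle between tub's own z axis and vertical above 0.3 rad).
It fails at once if the round tub is moved by more than 20 mm or tipped (distance of roundtub from where it was at the start of the episode above 0.02 m or angle between roundtub's own z axis and vertical above 0.3 rad).
It fails at once if the label roll is moved by more than 20 mm or tipped (distance of roll from where it was at the start of the episode above 0.02 m or angle between roll's own z axis and vertical above 0.3 rad).
It fails at once if the stamp is moved by more than 20 mm or tipped (distance of stamp from where it was at the start of the episode above 0.02 m or angle between stamp's own z axis and vertical above 0.3 rad).
It also fails if it takes over 70 s, if anything falls off the work surface, if the arm or the gripper's body presses on something with over 40 N, if the wrist force passes 120 N, or if a joint passes its speed limit or range.

## Robot

A 7-joint arm with a two-finger parallel gripper is mounted at the origin on a cart in front of the work surface, level with it; the furniture and walls round the work are solid. World frame = base frame: x ahead of the robot, y to its left, z up, the work surface at z = 0. Lengths are in m, angles in rad, forces in N, time in s.
With the tool pointing down it reaches from about 0.35 to 0.9 m from the base axis. Payload 8.1 kg.
Tool frame: the origin (TCP) lies between the finger pads; the fingertips stand 22 mm ahead of it and the grasp point (between the pads) lies 3 mm ahead of it (arm.tip_reach is the distance from the TCP to the fingertips, in m); z points along the fingers, y is the line along which they close (so a half turn about z gives the same grasp; the last joint's range is limited). The gripper opens to 92 mm and grips with 3 to 60 N. Pads are 19 mm wide; open, the fingers measure 130 mm over their backs; the gripper's body (75 mm by 190 mm) begins 47 mm behind the grasp point.
Start: joints at [-1.453, 0.434, 0.025, 1.573, -0.012, 1.134, -0.075], TCP at [0.137, 0.61, 0.249] pointing down, gripper open.
Joint ranges: [-2.62, 2.62], [-0.44, 2.09], [-1.27, 1.32], [0.08, 2.57], [-1.32, 4.46], [0.12, 2], [-2.74, 2.74]. Speed limits (rad/s): [2.22, 2.22, 3.01, 3.01, 3.14, 3.14, 3.14].

## Interface

Orientations are given as a rotation vector (axis times angle).
In Python, from cell import telemetry, vision, job, arm gives the robot as it stands. The module is installed in compiled form; this text tells all that it offers.
- The arm moves only by the shell command python3 -m creep 'ROWS' [FORCE]. ROWS is text: rows parted by semicolons, each of 7 numbers parted by spaces: the finger opening in cm, from 0 to 9.18, then the shift along the tool's x, y, z in cm, then the turn, a rotation vector about the tool's x, y, z in degrees. A call has 1 to 5 rows; each row is the pose to reach, as a shift and turn from the pose commanded when the call began, along the tool's axes at that moment; what a row does not reach only later rows make up. A row lasts 1/8 s, in which the tool goes at most 62.5 mm and 10.7 degrees, less where a joint would pass 70% of its speed; a pose out of reach is approached as far as the arm can. A call with a gripper value outside its range is refused whole. The fingers move at their own pace and stop on an object; FORCE is the grip in N (left out, the last holds). Time passes only in rows, so rows that repeat a pose let the fingers close. It gives the time, the measured TCP pose, the force, the opening and the grip force at its end, in the units of the state.
- telemetry.observe(): the state, without advancing time (a new reading comes with each control period).
- vision.get_image(name): name is "scene" or "top" or "wrist"; returns the picture (480x640x3 uint8, red, green, blue); there is no depth.
- vision.camera_info(name): a dict with "fov_y" (degrees; the focal length in pixels is half the picture's height over the tangent of half this angle, whatever the lens; pixels are square), "cx", "cy" (the principal point, pixels), "dist_coeffs" ([k1, k2, p1, p2, k3] as OpenCV has them; the pictures are not rectified), "extrinsics" (4x4, takes a point from camera to world coordinates). Camera axes: x right, y down, z forward; pixel columns grow to the right and rows downward; lengths in m; the calibration is good to about 2 mm. A picture is of the moment at which its call begins: read the wrist's pose just before it. camera_info takes no time and is no camera call; for the wrist camera it gives the pose at the moment of the call.
- job.sign_off(): hands the job in; it is judged then, once.
The state is a dict: "clock": time; "joints": joint angles; "dq": joint speeds; "joint_efforts": joint torques, N m; "position": TCP position; "ee_rot": TCP orientation; "force": force on the tool from outside, world axes, zero at the start; "ft_torque": the same for the moment, N m; "width": opening from 0.0 (shut) to 1.0 (fully open); "gripper_force": force on a finger pad.
Only numpy, scipy, OpenCV 4.12 (cv2) and the standard library are available. Lean on these libraries where they do the work, as an engineer would, in place of code of your own. Each camera call takes 0.05 s, during which the arm holds its last target. There are 200 camera calls.

## Working session

There is one attempt and no reset: what is moved stays moved. The work goes in short steps, Python scripts to look and compute and a shell command to move; the robot and the scene stay as the last step left them, time stands still between calls to the robot, and variables do not carry over. Pictures are saved under pics/ and viewed, at most 10 in all, crops included, and the job is handed in when it is done.

```bash
mkdir -p pics; python3 - <<'E'
from cell import telemetry, vision
import cv2,numpy as np
s=telemetry.observe(); print(s['clock'],s['position'],s['ee_rot'],s['width'])
for n in ['scene','top']:
    im=vision.get_image(n); cv2.imwrite(f'pics/{n}0.png',im[...,::-1]); i=vision.camera_info(n); print(n,i['fov_y'],i['cx'],i['cy'],i['dist_coeffs'],np.round(i['extrinsics'],4).tolist())
E
```

```text
0.0 [0.13680874 0.6093518  0.24795558] [-3.46172995e-01 -3.12241230e+00  2.46704532e-03] 1.0014044011201506
scene 53.48607053249182 326.7681853136118 240.28259523252623 [0.03474827 0.         0.         0.         0.        ] [[0.6588, -0.4786, 0.5804, -0.1085], [-0.7522, -0.4325, 0.4972, -0.4432], [0.0131, -0.7642, -0.6449, 0.8041], [0.0, 0.0, 0.0, 1.0]]
top 53.910630462318224 315.47328242485287 242.05383632160712 [-0.12048589  0.          0.          0.          0.        ] [[0.3356, -0.8263, 0.4523, -0.048], [-0.942, -0.2949, 0.1601, -0.1577], [0.0011, -0.4798, -0.8774, 1.2002], [0.0, 0.0, 0.0, 1.0]]
```

View pics/scene0.png

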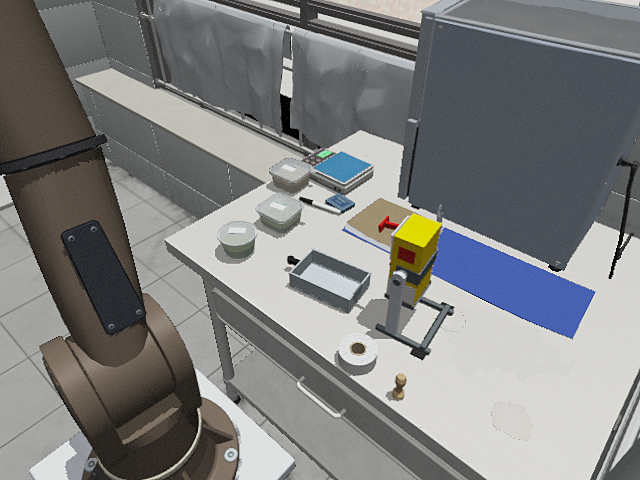

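View pics/top0.png

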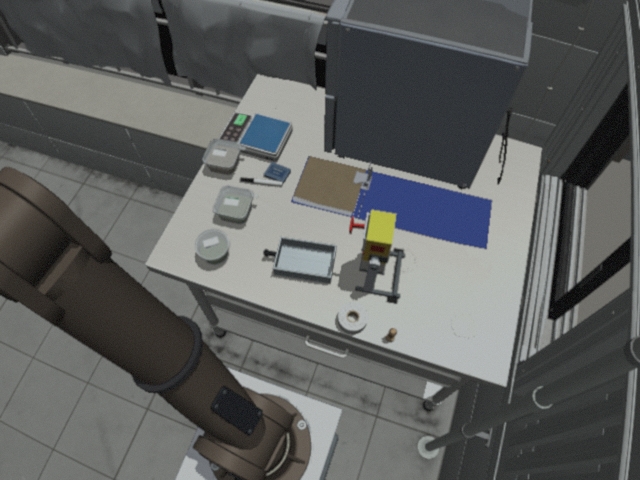

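Scene: pan at scene px (330,280), handle to the left (293,262). Carton and stand at (410,270), red tab at (388,224). Roll at (357,350), stamp at (400,386). I'll crop closer for measurement.

```bash
cat > h.py <<'E'
from cell import telemetry, vision
import cv2,numpy as np
from scipy.spatial.transform import Rotation as R
def cam(n):
    i=vision.camera_info(n); f=240/np.tan(np.radians(i['fov_y']/2))
    return np.array([[f,0,i['cx']],[0,f,i['cy']],[0,0,1]]),np.array(i['dist_coeffs']),np.array(i['extrinsics'])
def ray(n,uv,c=None):
    K,d,E=c or cam(n); p=cv2.undistortPoints(np.array(uv,float).reshape(-1,1,2),K,d).reshape(-1,2)
    return E[:3,3],np.c_[p,np.ones(len(p))]@E[:3,:3].T
def plane(n,uv,z,c=None):
    o,d=ray(n,uv,c); return o+d*((z-o[2])/d[:,2:])
def tri(n1,uv1,n2,uv2):
    o1,a=ray(n1,uv1);o2,b=ray(n2,uv2);A=np.c_[a[0],-b[0]];t=np.linalg.lstsq(A,o2-o1,rcond=None)[0]
    p,q=o1+a[0]*t[0],o2+b[0]*t[1]; return (p+q)/2,np.linalg.norm(p-q)
def proj(n,P,c=None):
    K,d,E=c or cam(n); Ei=np.linalg.inv(E)
    return cv2.projectPoints(np.array(P,float).reshape(-1,1,3),cv2.Rodrigues(Ei[:3,:3])[0],Ei[:3,3],K,d)[0].reshape(-1,2)
E
python3 - <<'E'
import cv2
a=cv2.imread('pics/scene0.png')[205:365,280:465]; cv2.imwrite('pics/sc.png',cv2.resize(a,None,fx=3.7,fy=3.7,interpolation=cv2.INTER_CUBIC))
a=cv2.imread('pics/top0.png')[200:310,255:415]; cv2.imwrite('pics/tc.png',cv2.resize(a,None,fx=5,fy=5,interpolation=cv2.INTER_CUBIC))
E
```

```text
(no output)
```

View pics/sc.png

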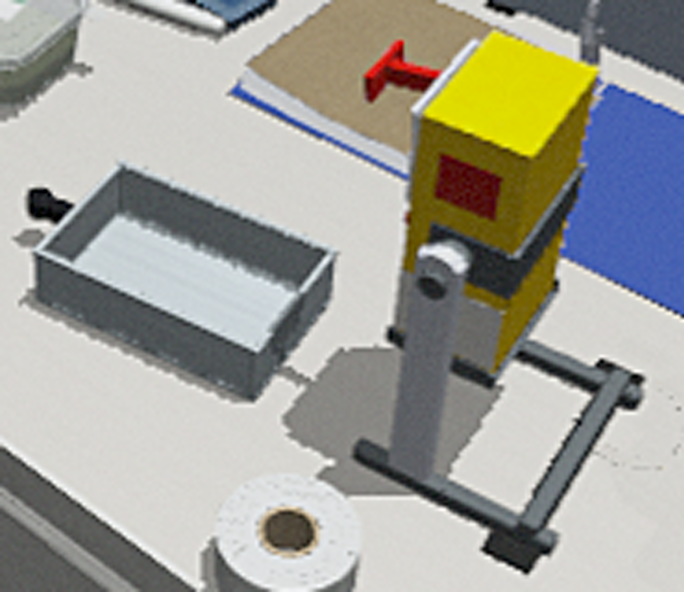

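View pics/tc.png

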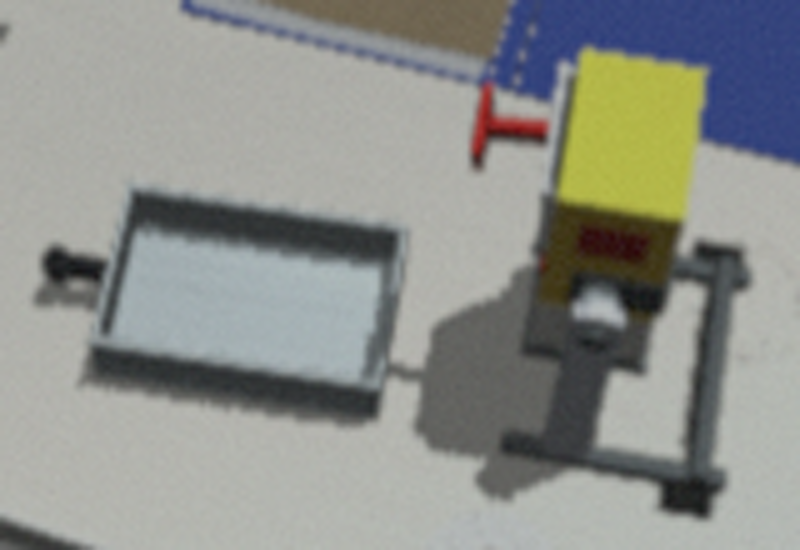

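Crops show the pan rim corners, carton top corners and T-tab clearly. Now I'll measure from these.

```bash
python3 - <<'E'
from h import *
np.set_printoptions(precision=4,suppress=True)
S=lambda l:np.array(l)/3.7+[280,205]
T=lambda l:np.array(l)/5+[255,200]
# order: handle-far, handle-near, stand-near, stand-far
sp=S([(122,168),(38,255),(258,352),(335,252)]);tp=T([(133,190),(93,347),(380,385),(405,232)])
sc=S([(475,42),(422,112),(530,157),(598,70)]);tc=T([(582,50),(558,200),(682,218),(706,68)])
for nm,a,b,z in [('pan',sp,tp,.045),('carton',sc,tc,.245)]:
    for n,p in (('scene',a),('top',b)):
        P=plane(n,p,z)[:,:2]; c=P.mean(0); ax=(P[2]+P[3]-P[0]-P[1]); ay=P[0]+P[3]-P[1]-P[2]
        print(nm,n,c,'yaw',np.degrees(np.arctan2(ax[1],ax[0])),'yaw from y',np.degrees(np.arctan2(-ay[0],ay[1])),np.linalg.norm(ax)/2,np.linalg.norm(ay)/2)
for nm,a,b in [('knob',(40,203),(60,263)),('barTop far',(398,45),(487,90)),('barnear',(372,97),(477,162))]:
    print(nm,tri('scene',S([a]),'top',T([b])))
# back bar top far/near ends inner edge z=.02, stamp & roll
print('backbar',plane('scene',S([(612,375),(530,520)]),.02),plane('top',T([(715,255),(692,465)]),.02))
print('roll',plane('scene',S([(290,530)]),.034),'stamp',plane('scene',[(400,378)],.064),plane('top',[(391,333)],.064), plane('scene',[(279,208),(237,237)],.06))
E
```

```text
pan scene [0.4913 0.058 ] yaw -79.09816154901416 yaw from y -80.04294115955196 0.15399524776151716 0.09692466400860904
pan top [0.4931 0.0628] yaw -79.4645893090552 yaw from y -80.42468259717117 0.15545964288085734 0.0967256368233955
carton scene [ 0.5293 -0.1184] yaw -76.09832457964244 yaw from y -80.87037368173657 0.06129806091153084 0.07496730761020327
carton top [ 0.5359 -0.1158] yaw -79.91228197585754 yaw from y -82.06657440198578 0.05886210950702204 0.08379380342304242
knob (array([0.4802, 0.1739, 0.0244]), np.float64(0.0008135304382197858))
barTop far (array([ 0.5454, -0.042 ,  0.2279]), np.float64(0.0005447932285115544))
barnear (array([ 0.5141, -0.0484,  0.2139]), np.float64(0.0008028470531646426))
backbar [[ 0.6027 -0.1804  0.02  ]
 [ 0.4796 -0.2014  0.02  ]] [[ 0.6118 -0.1722  0.02  ]
 [ 0.4833 -0.1935  0.02  ]]
roll [[ 0.3777 -0.1137  0.034 ]] stamp [[ 0.3575 -0.2225  0.064 ]] [[ 0.357  -0.2152  0.064 ]] [[0.5759 0.3102 0.06  ]
 [0.4242 0.3005 0.06  ]]
```

```bash
cat >> h.py <<'E'
import json,os
np.set_printoptions(precision=4,suppress=True)
F=dict(o=[0.535,-0.114],yaw=-80.0)
if os.path.exists('F.json'): F=json.load(open('F.json'))
yaw=np.radians(F['yaw']); M=np.array([[np.cos(yaw),-np.sin(yaw),0],[np.sin(yaw),np.cos(yaw),0],[0,0,1]]); O=np.array([*F['o'],0])
W=lambda p: O+M@np.array(p,float)     # stand -> world
Sx=lambda p: M.T@(np.array(p)-O)      # world -> stand
def ori(tilt,sy=1):  # tool z = sin(tilt)*xs - cos(tilt)*z, tool y = sy*ys
    t=np.radians(tilt); z=np.array([np.sin(t),0,-np.cos(t)]); y=np.array([0,sy,0.]); return M@np.c_[np.cross(y,z),y,z]
def go(p,Rt,grasp=.003,stand=True):   # p: where the point `grasp` ahead of TCP should be
    s=telemetry.observe(); Rc=R.from_rotvec(s['ee_rot']).as_matrix(); p=W(p) if stand else np.array(p)
    tcp=p-Rt[:,2]*grasp
    print('t',s['clock'],'shift cm',np.round(100*Rc.T@(tcp-s['position']),2),'turn deg',np.round(np.degrees(R.from_matrix(Rc.T@Rt).as_rotvec()),1))
def st():
    s=telemetry.observe(); Rc=R.from_rotvec(s['ee_rot']).as_matrix(); g=s['position']+.003*Rc[:,2]
    print('t',s['clock'],'grasp stand mm',np.round(1000*Sx(g),1),'zdir',M.T@Rc[:,2],'ydir',M.T@Rc[:,1],'F',np.round(M.T@s['force'],1),'w',round(s['width'],3),'gf',s['gripper_force'],'j',np.round(s['joints'],2))
E
python3 - <<'E'
from h import *
p=np.array([.492,.060,0]); print('pan in stand',Sx(p))
h=Sx(p)+[-.102,0,.20]; go(h,ori(25)); print(h)
print(vision.camera_info('wrist')); st()
E
```

```text
pan in stand [-0.1788 -0.0121  0.    ]
t 0.1 shift cm [-42.71 -36.29   4.59] turn deg [ 14.6 -22.   66.2]
[-0.2808 -0.0121  0.2   ]
{'fov_y': 58.399916915773744, 'cx': 317.09250993598505, 'cy': 243.13736095334272, 'dist_coeffs': array([-0.0597,  0.    ,  0.    ,  0.    ,  0.    ]), 'extrinsics': array([[ 0.2178,  0.9398,  0.2632,  0.0663],
       [ 0.976 , -0.2095, -0.0594,  0.625 ],
       [-0.0007,  0.2699, -0.9629,  0.3841],
       [ 0.    ,  0.    ,  0.    ,  1.    ]])}
t 0.1 grasp stand mm [-781.6 -266.5  245. ] zdir [ 0.0013 -0.0004 -1.    ] ydir [-0.9228  0.3852 -0.0014] F [-0.4 -0.2 -0.1] w 1.0 gf 0.0 j [-1.45  0.44  0.02  1.57 -0.01  1.13 -0.08]
```

```bash
r='9 -42.7 -36.3 4.6 14.6 -22 66.2'; python3 -m creep '9 -42.7 -36.3 4.6 14.6 -22 66.2;9 -42.7 -36.3 4.6 14.6 -22 66.2;9 -42.7 -36.3 4.6 14.6 -22 66.2;9 -42.7 -36.3 4.6 14.6 -22 66.2;9 -42.7 -36.3 4.6 14.6 -22 66.2' 30
python3 - <<'E'
from h import *
go([-.2808,-.0121,.17],ori(25)); st()
E
```

```text
clock: 0.72
position: [0.3249, 0.3594, 0.223]
ee_rot: [1.504, 2.439, -0.314]
force: [1.0, 0.5, -0.5]
width: 0.984
gripper_force: 0.0
t 0.725 shift cm [-21.4    4.89  12.54] turn deg [ 3.6 -5.4 16. ]
t 0.725 grasp stand mm [-501.7 -124.6  220.2] zdir [ 0.3281  0.0488 -0.9434] ydir [-0.279   0.9591 -0.0474] F [-0.3  1.1 -0.5] w 0.984 gf 0.0 j [-1.38  0.36  0.35  1.84  0.14  1.19 -0.64]
```

```bash
python3 -m creep '9 -21.4 4.9 12.5 3.6 -5.4 16;9 -21.4 4.9 12.5 3.6 -5.4 16;9 -21.4 4.9 12.5 3.6 -5.4 16;9 -21.4 4.9 12.5 3.6 -5.4 16;9 -21.4 4.9 12.5 3.6 -5.4 16'
python3 - <<'E'
from h import *
st(); c=cam('wrist'); im=vision.get_image('wrist'); cv2.imwrite('pics/w1.png',im[...,::-1]); np.savez('w1.npz',K=c[0],d=c[1],E=c[2])
E
```

```text
clock: 1.35
position: [0.4757, 0.1588, 0.1725]
ee_rot: [1.789, 2.128, -0.4]
force: [-1.2, 0.7, -0.4]
width: 0.979
gripper_force: 0.0
t 1.35 grasp stand mm [-277.7  -11.1  169.7] zdir [ 0.4241 -0.0028 -0.9056] ydir [ 0.0025  1.     -0.002 ] F [-0.9 -1.  -0.4] w 0.979 gf 0.0 j [-1.06  0.45  0.51  1.93  0.22  1.   -0.54]
```

View pics/w1.png

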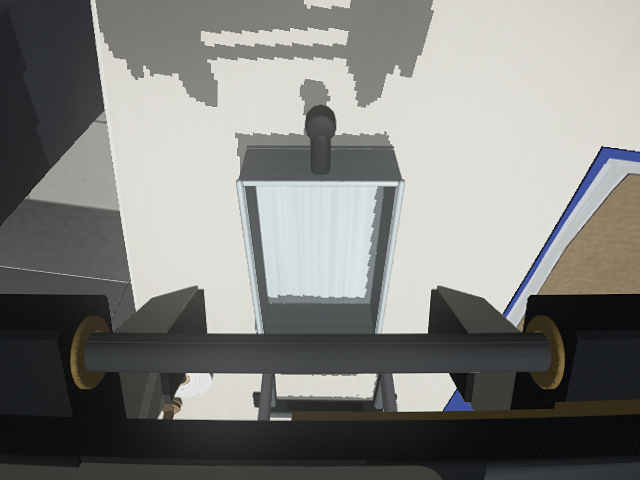

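Wrist view: pan rim's near corners are at (239,181) and (404,181), the handle runs (320,122)-(320,172), and the foot bars are near rows 375-410 at columns ~266 and ~388.

```bash
python3 - <<'E'
from h import *
z=np.load('w1.npz'); c=(z['K'],z['d'],z['E'])
P=plane('wrist',[(239,182),(404,182),(260,325),(381,325)],.045,c); 
for p in P: print('rim',1000*Sx(p))
print('handle',[1000*Sx(p) for p in plane('wrist',[(320,122),(320,160)],.036,c)])
g=cv2.cvtColor(cv2.imread('pics/w1.png'),cv2.COLOR_BGR2GRAY)
for r in (380,390,398): print(r,g[r,252:284].tolist(),g[r,374:404].tolist())
for r,l,rr in ((380,274,382),(398,270,387)): print([1000*Sx(p) for p in plane('wrist',[(l,r),(rr,r)],.012,c)])
E
```

```text
rim [-261.2391  -58.0955   45.    ]
rim [-261.21     41.5402   45.    ]
rim [-124.9565  -57.4265   45.    ]
rim [-124.944    40.7505   45.    ]
handle [array([-295.5785,   -9.2544,   36.    ]), array([-271.0375,   -9.1792,   36.    ])]
380 [216, 218, 217, 217, 218, 218, 216, 217, 222, 182, 76, 88, 93, 93, 92, 91, 93, 86, 87, 75, 75, 89, 67, 141, 226, 219, 218, 218, 217, 218, 217, 216] [222, 203, 139, 67, 41, 59, 66, 70, 69, 69, 80, 83, 85, 88, 88, 88, 87, 84, 75, 170, 224, 218, 217, 217, 217, 219, 219, 218, 219, 220]
390 [218, 220, 222, 223, 222, 223, 223, 226, 189, 88, 87, 91, 93, 94, 92, 93, 89, 87, 74, 73, 96, 99, 85, 65, 181, 223, 218, 217, 217, 216, 215, 216] [113, 49, 39, 63, 86, 102, 108, 74, 67, 69, 68, 76, 81, 84, 86, 90, 88, 88, 85, 83, 137, 227, 220, 219, 218, 220, 219, 218, 218, 218]
398 [228, 109, 55, 58, 62, 63, 59, 62, 85, 89, 93, 92, 91, 92, 93, 89, 88, 78, 71, 80, 110, 106, 96, 70, 67, 116, 113, 128, 127, 128, 126, 128] [38, 56, 82, 98, 105, 104, 104, 108, 73, 67, 67, 68, 75, 80, 84, 87, 88, 87, 88, 86, 84, 69, 106, 227, 221, 219, 218, 219, 219, 218]
[array([ 10.8237, -57.8568,  12.    ]), array([10.9711, 58.8793, 12.    ])]
[array([ 48.752 , -65.0561,  12.    ]), array([48.9623, 68.4595, 12.    ])]
```

```bash
python3 - <<'E'
from h import *
go([-.283,-.0088,.032],ori(25))
E
```

```text
t 1.4 shift cm [ 6.05  0.28 12.37] turn deg [-0.1 -0.   0.1]
```

```bash
python3 -m creep '7 3 0.3 6.2 0 0 0;6 6 0.3 12.4 0 0 0;6 6 0.3 12.4 0 0 0;0 6 0.3 12.4 0 0 0;0 6 0.3 12.4 0 0 0' 40; python3 -m creep '0 0 0 0 0 0 0;0 0 0 0 0 0 0;0 0 0 0 0 0 0'
python3 - <<'E'
from h import *
st(); go([-.200,-.0005,.032],ori(25)); go([-.114,-.0005,.032],ori(25))
E
```

```text
clock: 2.02
position: [0.4779, 0.1678, 0.0369]
ee_rot: [1.782, 2.136, -0.391]
force: [0.5, 0.4, 0.4]
width: 0.485
gripper_force: 0.0
clock: 2.4
position: [0.477, 0.1671, 0.0355]
ee_rot: [1.782, 2.136, -0.394]
force: [-1.5, 0.8, 7.0]
width: 0.181
gripper_force: 40.0
t 2.4 grasp stand mm [-285.7   -8.3   32.8] zdir [ 0.4208  0.0017 -0.9072] ydir [-0.0055  1.     -0.0007] F [-1.1 -1.3  7. ] w 0.181 gf 40.010663866996765 j [-1.02  0.68  0.45  2.01  0.17  0.71 -0.59]
t 2.4 shift cm [-7.74  0.73  3.67] turn deg [ 0.1 -0.1  0.3]
t 2.4 shift cm [-15.54   0.68   7.29] turn deg [ 0.1 -0.1  0.3]
```

```bash
python3 -m creep '0 -1.8 0.8 0.9 0 0 0;0 -3.6 0.8 1.7 0 0 0.3;0 -5.6 0.75 2.65 0 0 0.3;0 -7.7 0.73 3.65 0 0 0.3;0 -7.7 0.73 3.65 0 0 0.3'
python3 - <<'E'
from h import *
st(); c=cam('wrist'); im=vision.get_image('wrist'); cv2.imwrite('pics/w2.png',im[...,::-1]); np.savez('w2.npz',K=c[0],d=c[1],E=c[2])
E
```

```text
clock: 3.02
position: [0.5005, 0.0831, 0.0353]
ee_rot: [1.789, 2.128, -0.392]
force: [3.7, -3.1, 4.2]
width: 0.183
gripper_force: 40.0
t 3.025 grasp stand mm [-198.8    0.3   32.6] zdir [ 0.4215  0.0025 -0.9068] ydir [0.0007 1.     0.0031] F [3.7 3.1 4.2] w 0.183 gf 40.02266764640808 j [-0.89  0.66  0.48  2.07  0.22  0.62 -0.5 ]
```

View pics/w2.png

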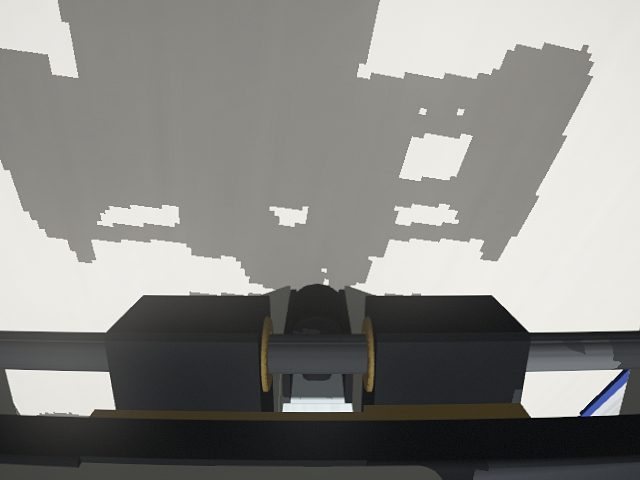

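The wrist view shows the knob held centrally (318,300), with the pan following straight. I'll push on.

```bash
python3 -m creep '0 -1.7 0 0.8 0 0 0;0 -3.4 0 1.6 0 0 0;0 -5.0 0 2.35 0 0 0;0 -6.4 0 3.0 0 0 0;0 -6.9 0 3.25 0 0 0'; python3 -m creep '0 -0.35 0 0.16 0 0 0;0 -0.35 0 0.16 0 0 0' 
python3 - <<'E'
from h import *
st()
for n in ['scene','top']:
    im=vision.get_image(n); cv2.imwrite(f'pics/{n}1.png',im[...,::-1])
E
```

```text
clock: 3.7
position: [0.5156, 0.0137, 0.0349]
ee_rot: [1.784, 2.135, -0.382]
force: [-3.4, 19.9, 28.9]
width: 0.178
gripper_force: 40.0
clock: 3.95
position: [0.5163, 0.0103, 0.0349]
ee_rot: [1.783, 2.135, -0.382]
force: [-1.7, 15.3, 24.9]
width: 0.18
gripper_force: 40.0
t 3.95 grasp stand mm [-124.4    3.2   32.1] zdir [ 0.4171  0.0088 -0.9088] ydir [-0.0061  1.      0.0068] F [-15.4   1.   24.9] w 0.18 gf 39.98903453350067 j [-0.76  0.65  0.49  2.1   0.26  0.53 -0.4 ]
```

```bash
python3 - <<'E'
import cv2,numpy as np
a=cv2.resize(cv2.imread('pics/scene1.png')[205:365,300:460],(400,400),interpolation=cv2.INTER_CUBIC)
b=cv2.resize(cv2.imread('pics/top1.png')[195:315,295:415],(400,400),interpolation=cv2.INTER_CUBIC)
cv2.imwrite('pics/m1.png',np.hstack([a,b]))
E
```

```text
(no output)
```

View pics/m1.png

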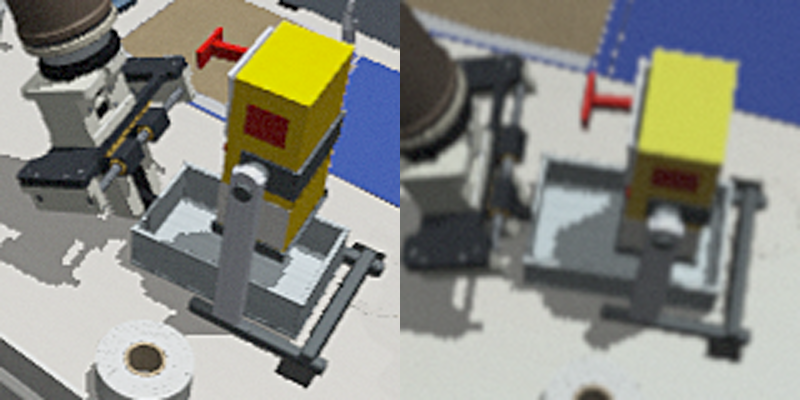

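```bash
python3 - <<'E'
from h import *
S=lambda l:np.array(l)/2.5+[300,205]
T=lambda l:(np.array(l)-[400,0])/3.333+[295,195]
for p in plane('scene',S([(350,239),(303,302),(134,234),(186,165)]),.045): print('s rim',1000*Sx(p))
for p in plane('top',T([(715,288),(528,265),(540,160)]),.045): print('t rim',1000*Sx(p))
for p in plane('scene',S([(362,253),(312,350)]),.02): print('s bar',1000*Sx(p))
for p in plane('top',T([(738,205),(730,310)]),.02): print('t bar',1000*Sx(p))
for p in plane('scene',S([(303,350)]),.0): print('s bar bottom',1000*Sx(p))
print(tri('scene',S([(200,50)]),'top',T([(587,100)])), Sx(tri('scene',S([(200,50)]),'top',T([(587,100)]))[0]))
E
```

```text
s rim [65.6942 40.8968 45.    ]
s rim [ 58.2209 -45.4393  45.    ]
s rim [-94.9678 -52.6568  45.    ]
s rim [-95.6989  48.0773  45.    ]
t rim [ 53.1759 -43.919   45.    ]
t rim [-98.202  -48.7294  45.    ]
t rim [-102.7037   48.4006   45.    ]
s bar [75.8127 54.8199 20.    ]
s bar [ 78.5793 -66.7972  20.    ]
t bar [67.645  47.2555 20.    ]
t bar [ 69.6001 -49.8163  20.    ]
s bar bottom [ 68.8114 -54.8474   0.    ]
(array([ 0.5266, -0.0421,  0.2207]), np.float64(0.007650445372719518)) [-0.0723  0.0042  0.2207]
```

```bash
python3 -m creep '0 -0.5 0 0.1 0 0 0;0 -0.5 0 0.1 0 0 0;0 -0.5 0 0.1 0 0 0' | grep force; python3 -c "
from h import *
st()"
```

```text
force: [-0.7, 6.5, 12.4]
gripper_force: 40.0
t 4.425 grasp stand mm [-117.2    0.9   32.7] zdir [ 0.4197  0.0042 -0.9076] ydir [-0.0035  1.      0.003 ] F [-6.5  0.4 12.4] w 0.181 gf 40.01408636569977 j [-0.75  0.65  0.5   2.11  0.27  0.53 -0.39]
```

```bash
python3 -m creep '0 -0.4 0 0.15 0 0 0;0 -0.4 0 0.15 0 0 0;0 -0.4 0 0.15 0 0 0' | grep force; python3 -c "
from h import *
st()"
```

```text
force: [-4.0, 16.0, 16.3]
gripper_force: 40.0
t 4.8 grasp stand mm [-115.2    1.4   32.7] zdir [ 0.4175  0.0056 -0.9086] ydir [-0.0056  1.      0.0036] F [-16.5  -1.1  16.3] w 0.178 gf 39.995373487472534 j [-0.75  0.65  0.5   2.11  0.27  0.53 -0.39]
```

```bash
python3 -m creep '5 0 0 0 0 0 0;5 0 0 0 0 0 0;5 0 0 0 0 0 0;5 0 0 -5 0 0 0;5 1 0 -10 0 0 0' | grep force; python3 -m creep '5 0 0 -6 0 0 0;5 0 0 -12 0 0 0;5 0 0 -18 0 -5 0' | grep force; python3 - <<'E'
from h import *
st()
pts={}
big={}
for n in ['scene','top']:
    im=vision.get_image(n); cv2.imwrite(f'pics/{n}2.png',im[...,::-1])
    i=im.astype(int); m=((i[...,0]>130)&(i[...,1]<60)&(i[...,2]<60)).astype(np.uint8)
    k,l,s,cn=cv2.connectedComponentsWithStats(m)
    for j in range(1,k):
        if s[j,4]>15: print(n,s[j],cn[j])
# expected projections of tab for several ajar angles: crossbar face centre, ends
for a in (0,.1,.2,.3):
    r=lambda x,z:(-.028-x*np.cos(a)-z*np.sin(a), .178+z*np.cos(a)-x*np.sin(a))
    for n in('scene','top'):
        q=[]
        for x,z,y in((.036,.064,.02),(.036,.064,-.02),(.036,.046,-.02),(.036,.046,.02)):
            X,Z=r(x,z); q.append(W([X,y,Z]))
        print(a,n,np.round(proj(n,q),1).tolist())
E
```

```text
force: [0.5, 0.2, -0.1]
gripper_force: 0.0
force: [1.4, -0.2, -0.3]
gripper_force: 0.0
t 5.8 grasp stand mm [-236.3   -1.4  285.1] zdir [ 0.4995  0.     -0.8663] ydir [0.0037 1.     0.0021] F [ 0.4  1.3 -0.3] w 0.546 gf 0.0 j [-1.08  0.34  0.56  1.81  0.33  1.25 -0.5 ]
scene [379 216  20  10  56] [387.5893 222.0536]
top [350 219  14  12  30] [354.5    224.7333]
0 scene [[390.1, 213.0], [381.1, 223.6], [380.3, 230.9], [389.2, 220.2]]
0 top [[354.7, 216.3], [352.5, 230.5], [352.0, 234.3], [354.1, 220.2]]
0.1 scene [[387.1, 213.6], [378.0, 224.2], [378.1, 231.7], [387.0, 221.0]]
0.1 top [[352.0, 216.7], [349.8, 231.0], [350.1, 234.9], [352.2, 220.7]]
0.2 scene [[384.2, 214.4], [375.1, 225.0], [376.1, 232.7], [385.0, 222.0]]
0.2 top [[349.5, 217.4], [347.2, 231.6], [348.3, 235.5], [350.5, 221.4]]
0.3 scene [[381.6, 215.6], [372.5, 226.2], [374.2, 233.9], [383.2, 223.3]]
0.3 top [[347.2, 218.2], [344.9, 232.3], [346.7, 236.2], [348.9, 222.2]]
```

```bash
python3 - <<'E'
from h import *
c=cam('wrist'); im=vision.get_image('wrist'); cv2.imwrite('pics/w3.png',im[...,::-1]); np.savez('w3.npz',K=c[0],d=c[1],E=c[2])
i=im.astype(int); m=((i[...,0]>110)&(i[...,1]<60)&(i[...,2]<60)).astype(np.uint8)
k,l,s,cn=cv2.connectedComponentsWithStats(m)
for j in range(1,k):
    if s[j,4]>15: print(s[j],cn[j])
for a in (0,.1,.2): print(proj('wrist',[W([-.028-.036*np.cos(a)-.055*np.sin(a),y,.178+.055*np.cos(a)-.036*np.sin(a)]) for y in(-.02,.02)],c).tolist())
E
```

```text
[288 401  53   5 110] [313.5636 402.5182]
[[285.8567516950737, 403.7201436983503], [339.4882130154649, 403.5715494497589]]
[[285.74758477492827, 395.66238271578123], [339.6050934647026, 395.52258395785634]]
[[285.6932199951434, 387.1372070199718], [339.6666010933245, 387.00714092601606]]
```

```bash
python3 - <<'E'
from h import *
z=np.load('w3.npz'); c=(z['K'],z['d'],z['E']); print('cam stand',1000*Sx(c[2][:3,3]))
for a in (0,.05,.1,.2): print(a,[proj('wrist',[W([-.028-x*np.cos(a)-h*np.sin(a),0,.178+h*np.cos(a)-x*np.sin(a)])],c)[0,1].round(1) for x,h in((.036,.046),(.036,.064))])
for a in (.06,): 
  q=[-.028-.018*np.cos(a)-.055*np.sin(a),.001,.178+.055*np.cos(a)-.018*np.sin(a)];print(q)
  go([q[0],q[1],q[2]+.06],ori(10))
E
```

```text
cam stand [-374.1206   -0.2638  370.7438]
0 [np.float64(392.3), np.float64(415.5)]
0.05 [np.float64(388.7), np.float64(411.2)]
0.1 [np.float64(384.9), np.float64(406.8)]
0.2 [np.float64(377.3), np.float64(397.4)]
[np.float64(-0.04926563007520313), 0.001, np.float64(0.23182167757980623)]
t 5.95 shift cm [-17.09   0.     8.82] turn deg [ 0.3 19.8  0.2]
```

```bash
python3 -m creep '3 -8 0 0 0 10 0;3 -12 0 4 0 19.8 0;3 -15.5 0 7.5 0 19.8 0;3 -17 0 8.8 0 19.8 0;3 -17 0 8.8 0 19.8 0'|grep force; python3 - <<'E'
from h import *
st()
c=cam('wrist'); im=vision.get_image('wrist'); cv2.imwrite('pics/w4.png',im[...,::-1]); np.savez('w4.npz',K=c[0],d=c[1],E=c[2])
i=im.astype(int); m=((i[...,0]>100)&(i[...,1]<60)&(i[...,2]<60)).astype(np.uint8)
k,l,s,cn=cv2.connectedComponentsWithStats(m)
for j in range(1,k):
    if s[j,4]>15: print(s[j],cn[j])
E
```

```text
force: [0.1, 1.2, 0.8]
gripper_force: 0.0
t 6.575 grasp stand mm [-44.8  -2.8 289.4] zdir [ 0.176  -0.0025 -0.9844] ydir [ 0.0053  1.     -0.0016] F [-1.2  0.3  0.8] w 0.327 gf 0.0 j [-0.6   0.24  0.64  1.82  0.04  1.1   0.18]
[ 268  207  107   73 1958] [323.0945 228.2503]
```

View pics/w4.png

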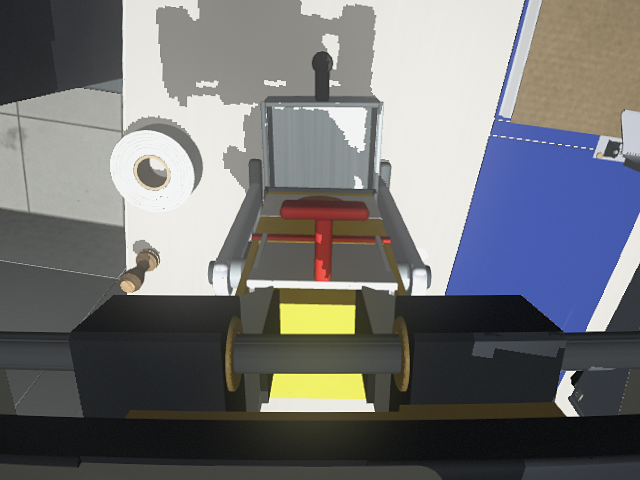

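Wrist view: the crossbar spans (280–369, 201–219), the stem runs down to about (323,280), the spout's top edge is near row 286, and the hinge pin is at row 238.

```bash
python3 - <<'E'
from h import *
z=np.load('w4.npz'); c=(z['K'],z['d'],z['E']); print('cam stand',1000*Sx(c[2][:3,3]))
im=cv2.imread('pics/w4.png').astype(int)
print(im[190:226:1,300].tolist()); print(im[275:296,280].tolist()); print(im[272:292,323].tolist())
red=(im[...,2]>100)&(im[...,1]<60); print([ (r,np.where(red[r])[0][[0,-1]].tolist()) for r in (203,206,210,214,217,230,250,270)])
for a in (0,.05,.1,.2): print(a,[proj('wrist',[W([-.028-x*np.cos(a)-h*np.sin(a),0,.178+h*np.cos(a)-x*np.sin(a)])],c)[0,1].round(1) for x,h in((.036,.046),(.036,.064),(.03,.064),(.002,.062),(-.002,.062),(.0,0))], proj('wrist',[W([-.068,y,.242]) for y in(-.02,.02)],c)[:,0])
E
```

```text
cam stand [-139.9989   -2.0264  413.6122]
[[79, 77, 75], [74, 79, 79], [58, 85, 92], [47, 84, 99], [67, 88, 99], [98, 100, 100], [98, 100, 100], [92, 96, 98], [70, 78, 86], [44, 53, 72], [41, 44, 72], [39, 41, 71], [39, 41, 71], [38, 41, 71], [41, 43, 73], [40, 42, 72], [38, 39, 77], [42, 44, 100], [44, 46, 119], [47, 50, 128], [50, 53, 138], [54, 57, 146], [53, 57, 148], [49, 53, 142], [48, 51, 140], [45, 49, 137], [45, 48, 133], [46, 48, 128], [41, 45, 113], [40, 62, 92], [44, 82, 94], [43, 80, 92], [45, 81, 94], [42, 80, 94], [46, 81, 96], [42, 79, 93]]
[[86, 91, 92], [86, 92, 93], [87, 91, 93], [85, 90, 91], [84, 90, 91], [154, 159, 158], [233, 235, 234], [244, 245, 244], [242, 243, 241], [242, 243, 242], [242, 243, 242], [247, 247, 245], [221, 227, 226], [61, 107, 116], [42, 85, 98], [46, 90, 103], [46, 91, 104], [45, 90, 102], [45, 90, 103], [46, 91, 104], [44, 89, 102]]
[[80, 90, 237], [78, 88, 237], [78, 88, 237], [79, 89, 238], [81, 91, 240], [79, 90, 239], [79, 89, 238], [76, 87, 238], [65, 77, 233], [149, 155, 221], [236, 238, 230], [244, 245, 243], [242, 243, 242], [242, 243, 242], [242, 243, 242], [247, 247, 246], [221, 225, 223], [27, 77, 91], [40, 88, 100], [42, 90, 101]]Traceback (most recent call last):
  File "<stdin>", line 5, in <module>
IndexError: index 0 is out of bounds for axis 0 with size 0
```

```bash
python3 - <<'E'
from h import *
from scipy.optimize import least_squares
z=np.load('w4.npz'); c=(z['K'],z['d'],z['E'])
obs=np.array([198.5,207,218.5,280.2,288]); pts=[(.036,.046),(.036,.064),(.03,.064),(.002,.062),(-.002,.062)]
f=lambda a,dx,dz=0:np.array([proj('wrist',[W([dx-.028-x*np.cos(a)-h*np.sin(a),0,dz+.178+h*np.cos(a)-x*np.sin(a)])],c)[0,1] for x,h in pts])
for a in (0,.05,.1,.2):print(a,f(a,0).round(1))
r=least_squares(lambda q:f(q[0],q[1]/100)-obs,[0.05,0]); print('a',r.x[0],'dx mm',r.x[1]*10,r.fun)
i=cv2.imread('pics/w4.png').astype(int); red=(i[...,2]>100)&(i[...,2]>i[...,1]+50); print([(q,np.where(red[q])[0][[0,-1]].tolist()) for q in(210,214,250,270)], proj('wrist',[W([-.068,y,.242]) for y in(-.02,.02)],c)[:,0])
E
```

```text
0 [214.  229.3 241.7 293.  300.1]
0.05 [208.1 221.  233.8 287.3 294.6]
0.1 [202.4 212.8 225.8 281.3 289. ]
0.2 [191.6 196.8 210.2 268.8 276.9]
a 0.1695027076304888 dx mm 2.755076331646142 [ 1.6868  0.4615  2.1383 -2.4395 -2.307 ]
[(210, [281, 367]), (214, [281, 367]), (250, [316, 330]), (270, [315, 329])] [276.5526 368.8986]
```

```bash
echo '{"o":[0.5355,-0.1165],"yaw":-80.0}' > F.json; cat >> h.py <<'E'
def stem(a,y=.001,x=.018,h=.055): return [-.028-x*np.cos(a)-h*np.sin(a),y,.178+h*np.cos(a)-x*np.sin(a)]
E
python3 - <<'E'
from h import *
st(); print(stem(.16)); go(stem(.16),ori(10))
E
```

```text
t 6.625 grasp stand mm [-49.4  -2.  289.6] zdir [ 0.1755 -0.0015 -0.9845] ydir [ 0.002   1.     -0.0012] F [0.1 0.6 0.1] w 0.327 gf 0.0 j [-0.6   0.24  0.64  1.82  0.04  1.1   0.18]
[np.float64(-0.05453259246454482), 0.001, np.float64(0.22942977286660304)]
t 6.625 shift cm [1.57 0.3  5.84] turn deg [-0.1  0.1 -0.1]
```

```bash
python3 -m creep '3 1.1 0.3 0 0 0 0;3 1.3 0.3 3 0 0 0;3 1.5 0.3 5.8 0 0 0;3 1.5 0.3 5.8 0 0 0;0 1.5 0.3 5.8 0 0 0' 12|grep force;python3 -m creep '0 0 0 0 0 0 0;0 0 0 0 0 0 0'; python3 - <<'E'
from h import *
st()
for a in (.35,.55,.75,.9): print(a); go(stem(a),ori(10+np.degrees(a-.16)*.7))
E
```

```text
force: [13.2, -2.9, -7.7]
gripper_force: 10.7
clock: 7.5
position: [0.5259, -0.0609, 0.2342]
ee_rot: [1.931, 2.303, -0.173]
force: [-7.4, 1.7, 9.7]
width: 0.087
gripper_force: 12.0
t 7.5 grasp stand mm [-55.9   0.1 231.2] zdir [ 0.1739 -0.0034 -0.9848] ydir [-0.0006  1.     -0.0036] F [-3.  -7.   9.7] w 0.087 gf 12.025403380393982 j [-0.58  0.3   0.62  1.9  -0.    0.96  0.19]
0.35
t 7.5 shift cm [0.95 0.09 0.63] turn deg [-0.2 -7.6  0.1]
0.55
t 7.5 shift cm [1.95 0.09 1.28] turn deg [ -0.2 -15.6   0.1]
0.75
t 7.5 shift cm [2.8  0.1  2.12] turn deg [ -0.2 -23.6   0.1]
0.9
t 7.5 shift cm [3.32 0.1  2.84] turn deg [ -0.2 -29.7   0.1]
```

Gripped the stem (8 mm). I'll pull along the arc.

```bash
python3 -m creep '0 0.95 0.05 0.55 0 -7.6 0;0 1.95 0.05 1.25 0 -15.6 0;0 2.8 0.05 2.1 0 -23.6 0;0 3.3 0.05 2.8 0 -29.7 0;0 3.3 0.05 2.8 0 -29.7 0'|grep force; python3 - <<'E'
from h import *
st(); im=vision.get_image('wrist'); cv2.imwrite('pics/w5.png',im[...,::-1]); i=vision.get_image('scene'); cv2.imwrite('pics/s5.png',i[...,::-1])
a=cv2.resize(i[180:340,300:460,::-1],(440,440)); cv2.imwrite('pics/m5.png',np.hstack([a,cv2.resize(im[140:440,200:440,::-1],(352,440))]))
E
```

```text
force: [-9.1, 4.2, 6.4]
gripper_force: 18.9
t 8.125 grasp stand mm [-82.3   0.9 197.5] zdir [ 0.6442 -0.0019 -0.7648] ydir [-0.0023  1.     -0.0044] F [-5.7 -8.2  6.4] w 0.085 gf 18.852991130188457 j [-1.03  0.51  0.78  2.03  0.45  0.89 -0.44]
```

View pics/m5.png

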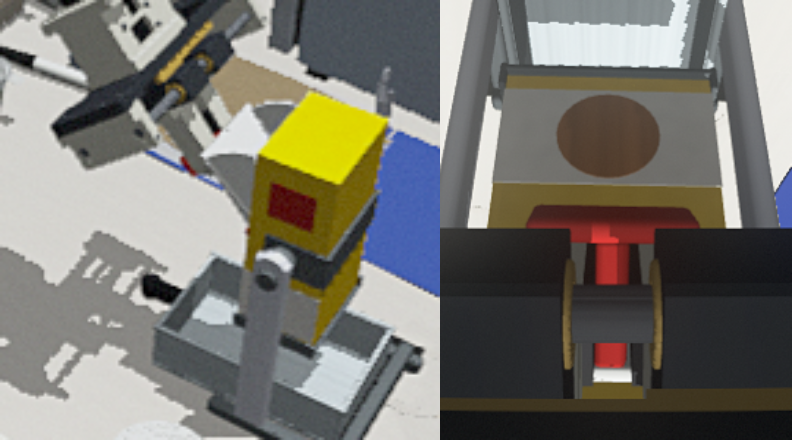

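The image shows the spout fully out and the carton upright. I'll release it and go round behind.

```bash
python3 -m creep '2.5 0 0 0 0 0 0;2.5 0 0 0 0 0 0;2.5 0 0 -4 0 0 0;2.5 0 0 -9 0 0 0;2.5 0 0 -14 0 6 0'|grep force; python3 - <<'E'
from h import *
st(); go([-.08,0,.37],ori(5),.022); go([.09,0,.33],ori(0),.022)
E
```

```text
force: [1.8, 0.2, 0.1]
gripper_force: 0.0
t 8.85 grasp stand mm [-174.     2.7  306. ] zdir [ 0.5552  0.0023 -0.8317] ydir [-0.0052  1.     -0.0007] F [0.1 1.8 0.1] w 0.27 gf 0.0 j [-1.16  0.34  0.77  1.84  0.36  1.22 -0.38]
t 8.85 shift cm [-12.43  -0.32  -1.73] turn deg [ 0.1 28.7  0.3]
t 8.85 shift cm [-24.51  -0.41  11.14] turn deg [ 0.1 33.7  0.3]
```

```bash
python3 -m creep '0 -6 -0.2 -1 0 10 0;0 -12.4 -0.3 -1.7 0 20 0;0 -18 -0.4 4 0 29 0;0 -24.5 -0.4 11 0 33.7 0;0 -24.5 -0.4 11 0 33.7 0'|grep force; python3 - <<'E'
from h import *
st(); go([.07,0,.30],ori(0),.022);  go([.065,0,.225],ori(0),.022)
E
```

```text
force: [0.7, 0.4, 0.3]
gripper_force: 0.0
t 9.475 grasp stand mm [ 89.8  -1.4 352.2] zdir [ 0.0012  0.0044 -1.    ] ydir [0.0004 1.     0.0044] F [-0.3  0.8  0.3] w 0.005 gf 0.0 j [-0.33  0.37  0.86  1.55 -0.29  1.35  0.73]
t 9.475 shift cm [1.98 0.13 3.31] turn deg [ 0.3  0.1 -0. ]
t 9.475 shift cm [ 2.49  0.1  10.81] turn deg [ 0.3  0.1 -0. ]
```

```bash
python3 -m creep '0 1.2 0.1 5 0.3 0 0;0 2.5 0.1 10.8 0.3 0 0;0 2.5 0.1 10.8 0.3 0 0'|grep force; cat >> h.py <<'E'
def push(th,h=.060,w=.0095,extra=0.):
    n=np.array([np.cos(th),0,np.sin(th)]); u=np.array([-np.sin(th),0,np.cos(th)])
    T=np.degrees(th)*.22; t=np.radians(T); e=np.array([np.cos(t),0,np.sin(t)])
    return np.array([0,0,.165])+.03*n+h*u+n*(w*abs(e@n)-extra), ori(T)
def seg(P0,R0,ths,**k):
    for th in ths:
        p,Rt=push(th,**k); print(round(th,2),'tip',np.round(1000*p),'row',np.round(100*R0.T@M@((p-Rt2tip(Rt))-(P0-Rt2tip(R0))),2),np.round(np.degrees(R.from_matrix(R0.T@Rt).as_rotvec()),1))
def Rt2tip(Rt): return M.T@Rt[:,2]*.022
E
python3 - <<'E'
from h import *
st(); s=telemetry.observe(); Rc=R.from_rotvec(s['ee_rot']).as_matrix(); P0=Sx(s['position']+.022*Rc[:,2])
seg(P0,Rc,[0,.15,.3,.45])
for a in (.45,.85,1.25,1.65):
    p,Rt=push(a); print('from',a); seg(p,Rt,np.arange(a+.08,a+.41,.08))
E
```

```text
force: [0.1, 0.5, 1.5]
gripper_force: 0.0
t 9.85 grasp stand mm [ 59.6  -1.9 240.4] zdir [-0.0013 -0.0106 -0.9999] ydir [-0.0021  0.9999 -0.0106] F [-0.5  0.1  1.5] w 0.004 gf 0.0 j [-0.35  0.43  0.81  1.75 -0.34  1.12  0.75]
0 tip [ 40.   0. 225.] row [ 2.01  0.18 -0.36] [-0.6 -0.1  0.1]
0.15 tip [ 30.   0. 230.] row [ 3.03  0.18 -0.88] [-0.6 -2.   0.1]
0.3 tip [ 20.   0. 234.] row [ 4.13  0.18 -1.24] [-0.6 -3.9  0.1]
0.45 tip [  9.   0. 236.] row [ 5.28  0.18 -1.44] [-0.6 -5.7  0.2]
from 0.45
0.53 tip [  3.   0. 236.] row [ 0.62 -0.   -0.1 ] [-0. -1. -0.]
0.61 tip [ -3.   0. 236.] row [ 1.25 -0.   -0.14] [-0. -2.  0.]
0.69 tip [ -9.   0. 236.] row [ 1.88 -0.   -0.13] [-0. -3.  0.]
0.77 tip [-15.   0. 234.] row [ 2.51 -0.   -0.07] [-0. -4.  0.]
0.85 tip [-20.   0. 233.] row [ 3.14 -0.    0.04] [ 0. -5.  0.]
from 0.85
0.93 tip [-26.   0. 231.] row [ 0.63 -0.    0.11] [-0. -1. -0.]
1.01 tip [-31.   0. 228.] row [ 1.24 -0.    0.27] [-0. -2. -0.]
1.09 tip [-36.   0. 225.] row [ 1.84 -0.    0.48] [-0. -3.  0.]
1.17 tip [-41.   0. 221.] row [ 2.42 -0.    0.73] [-0. -4. -0.]
1.25 tip [-46.   0. 217.] row [ 2.98 -0.    1.04] [-0. -5. -0.]
from 1.25
1.33 tip [-50.   0. 213.] row [0.56 0.   0.3 ] [ 0. -1.  0.]
1.41 tip [-54.   0. 208.] row [1.08 0.   0.65] [ 0. -2.  0.]
1.49 tip [-57.   0. 204.] row [ 1.58 -0.    1.04] [-0. -3.  0.]
1.57 tip [-60.   0. 198.] row [2.04 0.   1.47] [ 0. -4. -0.]
1.65 tip [-62.   0. 193.] row [2.46 0.   1.93] [ 0. -5. -0.]
from 1.65
1.73 tip [-64.   0. 187.] row [0.42 0.   0.46] [ 0. -1.  0.]
1.81 tip [-66.   0. 181.] row [0.8  0.   0.95] [ 0. -2. -0.]
1.89 tip [-67.   0. 176.] row [ 1.13 -0.    1.47] [-0. -3.  0.]
1.97 tip [-67.   0. 170.] row [1.42 0.   2.01] [ 0. -4. -0.]
2.05 tip [-67.   0. 164.] row [1.66 0.   2.51] [ 0. -5. -0.]
```

```bash
python3 -m creep '0 2 0.18 -0.36 -0.6 -0.1 0.1;0 2.5 0.18 -0.62 -0.6 -1 0.1;0 3.03 0.18 -0.88 -0.6 -2 0.1;0 4.13 0.18 -1.24 -0.6 -3.9 0.1;0 5.28 0.18 -1.44 -0.6 -5.7 0.2'|grep force
python3 -m creep '0 0.62 0 -0.1 0 -1 0;0 1.25 0 -0.14 0 -2 0;0 1.88 0 -0.13 0 -3 0;0 2.51 0 -0.07 0 -4 0;0 3.14 0 0.04 0 -5 0'|grep force
python3 - <<'E'
from h import *
st(); s=telemetry.observe(); Rc=R.from_rotvec(s['ee_rot']).as_matrix(); P0=Sx(s['position']+.022*Rc[:,2]); print(1000*P0); seg(P0,Rc,[.85,.93,1.01,1.09,1.17,1.25])
E
```

```text
force: [2.1, -4.4, -1.7]
gripper_force: 2.3
force: [2.9, -5.7, 0.8]
gripper_force: 2.6
t 11.1 grasp stand mm [-20.3   2.6 255.3] zdir [ 0.1903  0.0083 -0.9817] ydir [0.0028 1.     0.009 ] F [6.1 1.8 0.8] w 0.005 gf 2.6094519440084696 j [-0.74  0.34  0.92  1.87 -0.11  0.99  0.37]
[-16.6947   2.7783 236.638 ]
0.85 tip [-20.   0. 233.] row [ 0.42 -0.26  0.31] [ 0.5  0.3 -0.3]
0.93 tip [-26.   0. 231.] row [ 1.05 -0.27  0.41] [ 0.5 -0.8 -0.3]
1.01 tip [-31.   0. 228.] row [ 1.66 -0.27  0.57] [ 0.5 -1.8 -0.3]
1.09 tip [-36.   0. 225.] row [ 2.27 -0.28  0.78] [ 0.5 -2.8 -0.3]
1.17 tip [-41.   0. 221.] row [ 2.85 -0.28  1.03] [ 0.5 -3.8 -0.3]
1.25 tip [-46.   0. 217.] row [ 3.4  -0.29  1.34] [ 0.5 -4.8 -0.3]
```

```bash
python3 -m creep '0 1.0 -0.15 0.35 0.3 -0.9 -0.2;0 1.6 -0.2 0.5 0.5 -1.8 -0.3;0 2.2 -0.28 0.7 0.5 -2.8 -0.3;0 2.85 -0.28 1.0 0.5 -3.8 -0.3;0 3.4 -0.28 1.34 0.5 -4.8 -0.3'|grep force
python3 -m creep '0 0.56 0 0.3 0 -1 0;0 1.08 0 0.65 0 -2 0;0 1.58 0 1.04 0 -3 0;0 2.04 0 1.47 0 -4 0;0 2.46 0 1.93 0 -5 0'|grep force
python3 - <<'E'
from h import *
st(); s=telemetry.observe(); Rc=R.from_rotvec(s['ee_rot']).as_matrix(); P0=Sx(s['position']+.022*Rc[:,2]); print(1000*P0); seg(P0,Rc,[1.65,1.73,1.81,1.89,1.97,2.05])
cv2.imwrite('pics/s6.png',vision.get_image('scene')[...,::-1])
E
```

```text
force: [5.0, -4.9, 5.6]
gripper_force: 3.4
force: [3.3, -4.5, 7.8]
gripper_force: 3.6
t 12.35 grasp stand mm [-69.4   1.  211.1] zdir [ 0.3541  0.0011 -0.9352] ydir [-0.0012  1.      0.0007] F [5.  2.5 7.8] w 0.002 gf 3.6153672938235104 j [-0.97  0.43  0.98  1.98  0.01  0.86  0.13]
[-62.7172   0.9829 193.3323]
1.65 tip [-62.   0. 193.] row [-0.01 -0.1   0.06] [ 0.1 -0.1  0.1]
1.73 tip [-64.   0. 187.] row [ 0.41 -0.1   0.52] [ 0.1 -1.1  0. ]
1.81 tip [-66.   0. 181.] row [ 0.79 -0.1   1.01] [ 0.1 -2.1  0. ]
1.89 tip [-67.   0. 176.] row [ 1.12 -0.1   1.53] [ 0.1 -3.1  0. ]
1.97 tip [-67.   0. 170.] row [ 1.4  -0.1   2.07] [ 0.1 -4.1  0. ]
2.05 tip [-67.   0. 164.] row [ 1.65 -0.1   2.57] [ 0.1 -5.1  0. ]
```

```bash
python3 -m creep '0 0.4 -0.1 0.5 0 -1.1 0;0 0.8 -0.1 1.0 0 -2.1 0;0 1.1 -0.1 1.5 0 -3.1 0;0 1.4 -0.1 2.05 0 -4.1 0;0 1.6 -0.1 2.5 0 -5 0'|grep force
python3 -m creep '0 0 0 0 0 0 0;0 0 0 0 0 0 0;0 0 0 0 0 0 0;0 0 0 0 0 0 0'|grep force
python3 - <<'E'
from h import *
st(); s=telemetry.observe(); Rc=R.from_rotvec(s['ee_rot']).as_matrix(); P0=Sx(s['position']+.022*Rc[:,2]); print(1000*P0)
a=vision.get_image('scene')[...,::-1]; b=vision.get_image('top')[...,::-1]; cv2.imwrite('pics/s7.png',a)
cv2.imwrite('pics/m7.png',np.hstack([cv2.resize(a[205:365,290:450],(400,400),interpolation=2),cv2.resize(b[195:315,295:415],(400,400),interpolation=2)]))
E
```

```text
force: [2.3, 0.8, 10.5]
gripper_force: 5.2
force: [1.4, 2.5, 9.2]
gripper_force: 4.7
t 13.525 grasp stand mm [-76.8   0.3 182. ] zdir [ 0.4324  0.0017 -0.9017] ydir [-0.0029  1.      0.0005] F [-2.2  1.8  9.2] w 0.006 gf 4.745355948689394 j [-1.03  0.51  0.99  2.03  0.03  0.78  0.05]
[-68.5849   0.3444 164.8568]
```

View pics/m7.png

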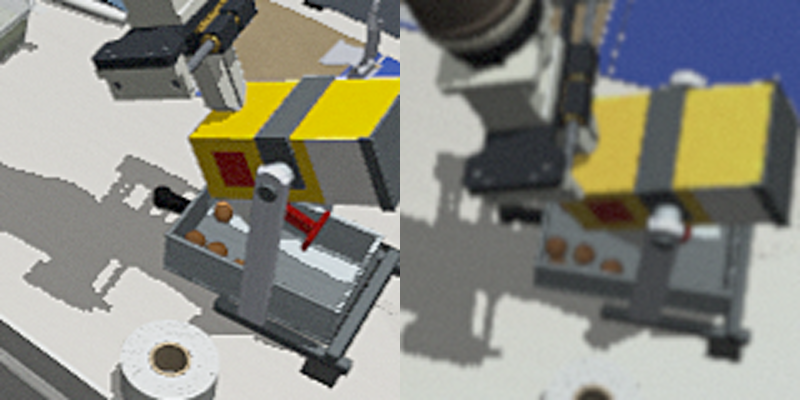

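Four nuts are visible in the pan, at scene-crop (223,212), (197,238), (215,250) and (238,262). I'll press slightly further, wait, and count by mask.

```bash
python3 -m creep '0 0 0 0.2 0 0 0;0 0 0 0.3 0 0 0;0 0 0 0.3 0 0 0;0 0 0 0.3 0 0 0;0 0 0 0.3 0 0 0'|grep force
python3 -m creep '0 0 0 0 0 0 0;0 0 0 0 0 0 0;0 0 0 0 0 0 0;0 0 0 0 0 0 0;0 0 0 0 0 0 0'|grep force
cat >> h.py <<'E'
def nuts(n,tag):
    im=vision.get_image(n); cv2.imwrite(f'pics/{n}_{tag}.png',im[...,::-1]); i=im.astype(int); r,g,b=i[...,0],i[...,1],i[...,2]
    m=((r>80)&(r-b>35)&(r-g>22)&(g-b>5)&(g<r*.8)).astype(np.uint8)
    k,l,s,c=cv2.connectedComponentsWithStats(m,connectivity=4)
    for j in range(1,k):
        if s[j,4]>=6:
            p=1000*Sx(plane(n,[c[j]],.014)[0])
            if abs(p[0])<180 and abs(p[1])<110: print(n,s[j].tolist(),c[j].round(1),'stand',p.round(0),im[l==j].mean(0).round())
E
python3 - <<'E'
from h import *
st()
for n in('scene','top','wrist'): nuts(n,'a')
E
```

```text
force: [-8.5, 12.3, 32.4]
gripper_force: 17.7
force: [-8.2, 12.7, 33.2]
gripper_force: 17.7
t 14.875 grasp stand mm [-76.6   0.5 180. ] zdir [ 0.4311  0.0016 -0.9023] ydir [-0.0035  1.      0.    ] F [-13.9  -5.9  33.2] w 0.007 gf 17.711562522063105 j [-1.02  0.51  0.99  2.03  0.03  0.78  0.05]
scene [375, 266, 8, 3, 10] [377.8 266.3] stand [-111.   97.   14.] [92. 33. 15.]
scene [377, 271, 5, 9, 14] [378.5 275.3] stand [-96.  70.  14.] [87. 46. 12.]
scene [374, 286, 7, 8, 42] [377.  289.8] stand [-78.  26.  14.] [114.  78.  45.]
scene [406, 289, 4, 3, 8] [407.8 290.2] stand [-17.  62.  14.] [120.  19.   9.]
scene [415, 294, 4, 4, 9] [416.7 295.3] stand [ 6. 58. 14.] [132.  22.  13.]
scene [364, 297, 8, 6, 29] [367.9 299.7] stand [-81. -13.  14.] [114.  78.  44.]
scene [376, 305, 6, 3, 11] [378.6 305.7] stand [-53. -16.  14.] [119.  78.  41.]
top [340, 267, 4, 4, 11] [341.2 268.2] stand [-83. -12.  14.] [94. 69. 48.]
top [350, 271, 4, 3, 9] [351.3 272. ] stand [-54. -19.  14.] [96. 71. 50.]
wrist [250, 126, 25, 10, 201] [262.5 129.9] stand [-73. -35.  14.] [116.  88.  67.]
wrist [282, 126, 19, 6, 85] [291.4 128. ] stand [-74. -16.  14.] [110.  83.  63.]
wrist [345, 127, 24, 9, 145] [356.1 129.9] stand [-73.  27.  14.] [127.  98.  76.]
wrist [272, 147, 23, 23, 334] [283.9 159. ] stand [-51. -22.  14.] [118.  89.  67.]
wrist [256, 165, 23, 25, 405] [266.8 176.8] stand [-37. -35.  14.] [117.  89.  67.]
```

Five nuts are in the pan in the wrist view. I'll let the carton back along the arc.

```bash
python3 - <<'E'
from h import *
s=telemetry.observe(); Rc=R.from_rotvec(s['ee_rot']).as_matrix(); P0=Sx(s['position']+.022*Rc[:,2])
seg(P0,Rc,[1.9,1.75,1.6,1.45,1.3])
for a in (1.3,.7): 
    print('from',a); seg(*push(a),np.arange(a-.12,a-.61,-.12))
p,Rt=push(.1); seg(p,Rt,[0]); 
E
```

```text
1.9 tip [-67.   0. 175.] row [-0.73 -0.05 -1.01] [0.1 1.6 0.2]
1.75 tip [-65.   0. 186.] row [-1.45 -0.05 -1.91] [0.1 3.5 0.2]
1.6 tip [-61.   0. 196.] row [-2.32 -0.05 -2.68] [0.1 5.4 0.2]
1.45 tip [-55.   0. 206.] row [-3.31 -0.05 -3.32] [0.1 7.3 0.2]
1.3 tip [-48.   0. 215.] row [-4.39 -0.05 -3.8 ] [0.1 9.2 0.2]
from 1.3
1.18 tip [-42.   0. 221.] row [-0.86 -0.   -0.4 ] [-0.   1.5 -0. ]
1.06 tip [-35.   0. 226.] row [-1.77 -0.   -0.69] [-0.  3.  0.]
0.94 tip [-27.   0. 230.] row [-2.71 -0.   -0.87] [-0.   4.5  0. ]
0.82 tip [-18.   0. 233.] row [-3.66 -0.   -0.92] [-0.   6.1  0. ]
0.7 tip [ -9.   0. 235.] row [-4.61  0.   -0.86] [-0.   7.6 -0. ]
from 0.7
0.58 tip [ -1.   0. 236.] row [-0.95 -0.    0.05] [-0.   1.5  0. ]
0.46 tip [  8.   0. 236.] row [-1.88 -0.    0.22] [-0.  3.  0.]
0.34 tip [ 17.   0. 235.] row [-2.77 -0.    0.49] [-0.   4.5  0. ]
0.22 tip [ 25.   0. 232.] row [-3.62 -0.    0.87] [-0.   6.1  0. ]
0.1 tip [ 33.   0. 229.] row [-4.41 -0.    1.35] [-0.   7.6  0. ]
0 tip [ 40.   0. 225.] row [-0.66  0.    0.38] [0.  1.3 0. ]
```

```bash
python3 -m creep '0 -0.75 0 -1 0 1.6 0.1;0 -1.45 0 -1.9 0 3.5 0.2;0 -2.3 0 -2.7 0 5.4 0.2;0 -3.3 0 -3.3 0 7.3 0.2;0 -4.4 0 -3.8 0 9.2 0.2'|grep force
python3 -m creep '0 -0.85 0 -0.4 0 1.5 0;0 -1.75 0 -0.7 0 3 0;0 -2.7 0 -0.87 0 4.5 0;0 -3.65 0 -0.92 0 6 0;0 -4.6 0 -0.86 0 7.6 0'|grep force
python3 -m creep '0 -0.95 0 0.05 0 1.5 0;0 -1.9 0 0.2 0 3 0;0 -2.8 0 0.5 0 4.5 0;0 -3.6 0 0.87 0 6 0;0 -4.4 0 1.35 0 7.6 0'|grep force
python3 -m creep '0 -0.7 0 0.3 0 1.3 0;0 -1.5 0 0.3 0 1.3 0;0 -3 0 0 0 1.3 0;0 -4 0 -5 0 1.3 0;0 -4 0 -11 0 1.3 0'|grep force
python3 - <<'E'
from h import *
st()
i=vision.get_image('scene'); cv2.imwrite('pics/s8.png',i[...,::-1])
a0=cv2.imread('pics/s5.png')[...,::-1].astype(int)
for x in (a0,i.astype(int)):
    ys,xs=np.where((x[...,0]>200)&(x[...,1]>200)&(x[...,2]<60)); print('yellow top',len(xs),xs.mean(),ys.mean())
nuts('scene','b'); nuts('top','b')
go([-.15,0,.36],ori(25),.022)
E
```

```text
force: [-0.1, 5.1, 8.9]
gripper_force: 3.7
force: [-0.3, -1.3, 5.8]
gripper_force: 2.8
force: [-0.0, -3.4, 2.5]
gripper_force: 1.3
force: [1.4, -0.1, 0.4]
gripper_force: 0.0
t 17.525 grasp stand mm [ 72.5  -2.7 357.3] zdir [-0.001  -0.0044 -1.    ] ydir [ 0.0036  1.     -0.0044] F [0.3 1.4 0.4] w 0.009 gf 0.0 j [-0.36  0.35  0.86  1.56 -0.27  1.36  0.69]
yellow top 849 417.2155477031802 229.67137809187278
yellow top 259 421.8957528957529 222.2007722007722
scene [374, 286, 8, 8, 45] [377.3 289.7] stand [-77.  26.  14.] [166. 119.  70.]
scene [364, 297, 8, 7, 31] [368.  299.8] stand [-81. -13.  14.] [114.  78.  44.]
scene [376, 305, 6, 3, 11] [378.6 305.7] stand [-53. -16.  14.] [119.  79.  43.]
top [342, 254, 5, 5, 18] [344.4 255.9] stand [-80.  28.  14.] [152. 111.  77.]
top [340, 267, 4, 4, 13] [341.4 268.4] stand [-83. -12.  14.] [97. 71. 49.]
top [350, 271, 4, 3, 9] [351.3 271.9] stand [-54. -18.  14.] [101.  74.  52.]
t 17.675 shift cm [23.25  0.05 -1.75] turn deg [  0.1 -24.9  -0.2]
```

```bash
python3 -m creep '2.5 6 0 -1.5 0 0 0;2.5 12 0 -2 0 -10 0;2.5 18 0 -2 0 -18 0;2.5 23 0 -1.8 0 -25 0;2.5 23 0 -1.8 0 -25 0'|grep force
python3 - <<'E'
from h import *
st(); z=M@np.array([.6442,0,-.7648]); c=np.array([-.0823,.001,.1975])
go(c-.10*np.array([.6442,0,-.7648]),ori(40.1)); go(c,ori(40.1))
c=cam('wrist'); im=vision.get_image('wrist'); i=im.astype(int); m=((i[...,0]>100)&(i[...,0]>i[...,1]+50)&(i[...,2]<110)).astype(np.uint8)
k,l,s,cn=cv2.connectedComponentsWithStats(m)
for j in range(1,k):
    if s[j,4]>60: print(s[j].tolist(),cn[j].round(1),im[l==j].mean(0).round())
for a in (.7,.8,.85,.9): print(a,proj('wrist',[W(stem(a,y,x,h)) for y,x,h in((0,.036,.046),(0,.036,.064),(0,.03,.064),(0,.002,.055))],c).round(0)[:,1],proj('wrist',[W(stem(a,y,.036,.055)) for y in(-.02,.02)],c)[:,0])
E
```

```text
force: [0.3, 0.6, -0.4]
gripper_force: 0.0
t 18.3 grasp stand mm [-163.5   -1.5  373.3] zdir [ 0.4242 -0.0005 -0.9056] ydir [-0.0081  1.     -0.0043] F [-0.6  0.4 -0.4] w 0.273 gf 0.0 j [-1.16  0.22  0.85  1.73  0.28  1.34 -0.21]
t 18.3 shift cm [2.77 0.28 9.72] turn deg [  0.  -15.    0.5]
t 18.3 shift cm [ 0.18  0.26 19.38] turn deg [  0.  -15.    0.5]
[296, 194, 51, 46, 884] [320.4 208.3] [179.  67.  63.]
0.7 [208. 206. 214. 251.] [292.836  344.2037]
0.8 [203. 198. 206. 244.] [293.16   343.9399]
0.85 [200. 195. 202. 240.] [293.3304 343.7921]
0.9 [198. 192. 199. 237.] [293.5054 343.6348]
```

```bash
python3 -m creep '2.5 1.5 0.3 5 0 -8 0.3;2.5 2.7 0.35 9.7 0 -15 0.5;2.5 1.5 0.35 14.5 0 -15 0.5;2.5 0.2 0.35 19.2 0 -15 0.5;2.5 0.2 0.35 19.2 0 -15 0.5'|grep force
python3 -m creep '2.5 0 0 0 0 0 0;0 0 0 0 0 0 0;0 0 0 0 0 0 0;0 0 0 0 0 0 0' 15|grep force
python3 - <<'E'
from h import *
st()
for a in (.65,.45,.25,.1,0,-.06): print(a); go(stem(a,.0015),ori(10+np.degrees(a-.16)*.7))
E
```

```text
force: [-0.3, 0.3, 0.6]
gripper_force: 0.0
force: [-8.0, 4.2, 5.2]
gripper_force: 15.0
t 19.475 grasp stand mm [-78.1   0.8 200.4] zdir [ 0.641  -0.0054 -0.7675] ydir [0.0099 0.9999 0.0013] F [-5.5 -7.2  5.2] w 0.087 gf 15.004061311483383 j [-1.06  0.52  0.83  2.02  0.41  0.88 -0.4 ]
0.65
t 19.475 shift cm [-0.92  0.08 -0.64] turn deg [-0.3 10.2 -0.5]
0.45
t 19.475 shift cm [-2.1   0.08 -0.83] turn deg [-0.2 18.2 -0.5]
0.25
t 19.475 shift cm [-3.29  0.09 -0.78] turn deg [-0.2 26.3 -0.5]
0.1
t 19.475 shift cm [-4.17  0.1  -0.59] turn deg [-0.2 32.3 -0.6]
0
t 19.475 shift cm [-4.73  0.11 -0.39] turn deg [-0.1 36.3 -0.6]
-0.06
t 19.475 shift cm [-5.06  0.11 -0.24] turn deg [-0.1 38.7 -0.6]
```

```bash
python3 -m creep '0 -0.9 0.05 -0.6 0 10 0;0 -2.1 0.08 -0.83 0 18.2 0;0 -3.3 0.09 -0.78 0 26.3 0;0 -4.2 0.1 -0.6 0 32.3 0;0 -4.75 0.1 -0.4 0 36.3 0'|grep force
python3 -m creep '0 -0.25 0 -0.05 0 0 0;0 -0.5 0 -0.1 0 1 0;0 -0.5 0 -0.1 0 1 0'|grep force
python3 - <<'E'
from h import *
st()
E
```

```text
force: [-9.3, 1.2, -0.7]
gripper_force: 15.0
force: [-10.0, 11.6, 4.1]
gripper_force: 15.1
t 20.475 grasp stand mm [-44.   -0.1 233.7] zdir [ 0.0394 -0.0032 -0.9992] ydir [ 0.0078  1.     -0.0029] F [-13.1  -7.9   4.1] w 0.089 gf 15.055145770311356 j [-0.45  0.32  0.6   1.86 -0.16  1.02  0.38]
```

```bash
python3 -m creep '2.5 0 0 0 0 0 0;2.5 0 0 0 0 0 0;2.5 0.2 0 0 0 0 0;2.5 0.2 0 -3 0 0 0;2.5 0.2 0 -6 0 -8 0'|grep force
python3 - <<'E'
from h import *
from scipy.optimize import least_squares
st(); c=cam('wrist'); im=vision.get_image('wrist'); cv2.imwrite('pics/w9.png',im[...,::-1]); i=im.astype(int)
for col in (300,323):print(col,[(r,*i[r,col]) for r in range(200,300) if abs(i[r,col]-i[r-1,col]).sum()>60])
for a in (0,.05,.1,.2):print(a,[proj('wrist',[W(stem(a,0,x,h))],c)[0,1].round(1) for x,h in((.036,.046),(.036,.064),(.03,.064),(.002,.062),(-.002,.062))])
print('carton top front edge',proj('wrist',[W([-.03,0,.245])],c)[0,1])
E
```

```text
force: [0.2, 1.2, -0.5]
gripper_force: 0.0
t 21.1 grasp stand mm [-40.6   1.1 295.8] zdir [ 0.1883  0.0001 -0.9821] ydir [0.0168 0.9999 0.0033] F [-1.2  0.4 -0.5] w 0.272 gf 0.0 j [-0.6   0.24  0.66  1.8   0.04  1.1   0.17]
300 [(225, np.int64(138), np.int64(120), np.int64(50)), (227, np.int64(94), np.int64(95), np.int64(96)), (278, np.int64(156), np.int64(158), np.int64(149)), (280, np.int64(101), np.int64(89), np.int64(34)), (283, np.int64(135), np.int64(128), np.int64(53)), (284, np.int64(220), np.int64(220), np.int64(88)), (285, np.int64(246), np.int64(247), np.int64(110))]
323 [(225, np.int64(134), np.int64(109), np.int64(50)), (226, np.int64(162), np.int64(142), np.int64(73)), (227, np.int64(111), np.int64(108), np.int64(91)), (278, np.int64(150), np.int64(151), np.int64(143)), (280, np.int64(115), np.int64(104), np.int64(54)), (284, np.int64(202), np.int64(200), np.int64(80)), (285, np.int64(247), np.int64(249), np.int64(110))]
0 [np.float64(199.6), np.float64(213.9), np.float64(226.2), np.float64(277.3), np.float64(284.4)]
0.05 [np.float64(193.9), np.float64(205.8), np.float64(218.4), np.float64(271.6), np.float64(278.9)]
0.1 [np.float64(188.3), np.float64(197.7), np.float64(210.6), np.float64(265.7), np.float64(273.3)]
0.2 [np.float64(177.7), np.float64(182.1), np.float64(195.3), np.float64(253.3), np.float64(261.4)]
carton top front edge 282.7619979617634
```

```bash
python3 - <<'E'
from h import *
i=cv2.imread('pics/w9.png')[...,::-1].astype(int); m=((i[...,0]>60)&(i[...,0]>i[...,1]+25)&(i[...,0]>i[...,2]*1.6)&(i[...,1]<i[...,2]*1.4)).astype(np.uint8)
k,l,s,cn=cv2.connectedComponentsWithStats(m)
for j in range(1,k):
    if s[j,4]>30: print(s[j].tolist(),cn[j].round(1),i[l==j].mean(0).round())
print(i[195:285:5,310].tolist())
nuts('top','c');nuts('scene','c')
x=vision.get_image('scene').astype(int); cv2.imwrite('pics/s9.png',x[...,::-1])
for n in('scene','top'):
  y=cv2.imread(f'pics/{n}0.png')[...,::-1].astype(int); x=cv2.imread(f'pics/{n}_c.png')[...,::-1].astype(int)
  for q in (y,x):
    r=(q[...,0]>130)&(q[...,1]<60)&(q[...,2]<60); r[:, :340]=0; r[245:]=0; ys,xs=np.where(r); print(n,len(xs),(xs.min(),xs.max(),ys.min(),ys.max()) if len(xs) else '')
E
```

```text
[266, 95, 17, 17, 78] [273.6 101.2] [137. 101.  75.]
[289, 95, 17, 16, 181] [297.1 102. ] [129.  96.  72.]
[333, 95, 19, 19, 198] [341.4 104.8] [174. 129.  94.]
[283, 124, 15, 16, 150] [290.4 132. ] [124.  93.  71.]
[271, 140, 16, 18, 189] [278.5 148.6] [121.  92.  70.]
[260, 198, 108, 80, 3098] [313.6 221.1] [122.  50.  44.]
[245, 219, 10, 6, 49] [249.6 221.7] [121.  67.  60.]
[373, 220, 10, 6, 55] [377.4 222.5] [153.  68.  62.]
[[71, 55, 44], [77, 39, 35], [80, 39, 36], [96, 40, 35], [142, 51, 46], [120, 43, 37], [136, 47, 41], [241, 81, 74], [192, 61, 54], [136, 50, 41], [137, 53, 42], [187, 64, 51], [233, 78, 66], [232, 79, 66], [232, 80, 64], [231, 80, 63], [233, 81, 62], [101, 89, 32]]
top [342, 254, 5, 5, 18] [344.4 255.9] stand [-80.  28.  14.] [155. 114.  79.]
top [339, 267, 6, 6, 25] [341.4 269.1] stand [-82. -14.  14.] [139. 102.  72.]
top [350, 271, 4, 3, 11] [351.4 272.1] stand [-54. -19.  14.] [100.  74.  51.]
scene [374, 286, 8, 8, 46] [377.2 289.7] stand [-77.  26.  14.] [164. 118.  70.]
scene [364, 297, 8, 6, 28] [367.8 299.5] stand [-82. -12.  14.] [169. 120.  69.]
scene [376, 305, 6, 3, 12] [378.7 305.8] stand [-53. -16.  14.] [119.  80.  45.]
scene 57 (np.int64(379), np.int64(398), np.int64(216), np.int64(225))
scene 46 (np.int64(384), np.int64(401), np.int64(215), np.int64(226))
top 27 (np.int64(350), np.int64(363), np.int64(218), np.int64(229))
top 0 [ WARN:0@4.742] global loadsave.cpp:1063 imwrite_ Unsupported depth image for selected encoder is fallbacked to CV_8U.
```

The spout reads as shut (a≈0), the carton is upright, and five nuts are in the pan. I'll back off and hand in.

```bash
python3 -m creep '2.5 3 0 -4 0 0 0;2.5 6 0 -8 0 0 0;2.5 6 0 -8 0 0 0;2.5 6 0 -8 0 0 0'|grep force; python3 -c "
from cell import job
print(job.sign_off())"
```

```text
force: [-0.6, 0.4, -0.5]
gripper_force: 0.0
the job is handed in; nothing more can be done
None
```

The job is handed in: by my last measurements the pan is home against the back bar with all five hazelnuts in it, the carton is upright and the spout is shut. The sign-off returned no verdict.

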